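Click the impact wrench's power dial down to low

TASK

The air impact wrench stands nose-down in its holder; before it is used to spin the lug nuts on, set it to low power: with a light fingertip, turn the knurled dial on its upturned back clockwise (seen from above) until it clicks home with its white line pointing straight out along the handle, at the two pips, then take the hand away. Move it by fingertip friction alone: do not pinch the dial between the fingers. Leave everything else on the shelf where it is.

Things in the scene. Friction and masses are not known exactly. Their poses are not given: they have to be found in the camera images.
- impact: Impact wrench, fixed nose-down in a holder. Origin on the shelf under the barrel axis; z up, x along the handle. Barrel 76 mm across, its rear cap faces up 196 mm above the shelf, dial in its middle. Handle reaches 203 mm out along +x, 34 mm wide, top below 180 mm. Pips on the cap mark settings: 2 over the handle (wanted), 1 at 40 deg clockwise of it, 3 at 40 and 4 at 80 deg anticlockwise.
- dial_top (a point): Centre of the dial's flat top, on its vertical axis, 215 mm above the shelf. The dial is a black knurled disc 48 mm across and 18 mm tall standing on the rear cap, clear all round. Its white line runs from near the centre to the rim along this point's +x axis; z is up.
- dial (a joint): Dial angle, rad: 0 with the white line along the handle, + is anticlockwise from above. Sprung clicks at 1.396, 0.698, 0, -0.698; stops just beyond the end ones. Starts at 0.698 or 1.396. About 0.04 N m takes it over the hump midway between clicks; it then snaps to the next click and stays. A fingertip pressing 8 N on the top 16 mm from the axis, or on the rim, carries it round by friction.
- ammo_box: Bystander: grey steel ammo-style box with a swing latch, 288 x 148 mm, 204 mm tall over its handle, long side along its x; origin under its centre.
- nut_dish: Bystander: round magnetic steel dish, 132 mm across, 44 mm tall with the six lug nuts held in it; origin under its centre.
- cup: Bystander: translucent green plastic cup, 80 mm across the rim, 105 mm tall; origin under its centre.
- wrench_head: Bystander: torque wrench head lying on its black rubber foot, reaching 120 mm out along its x, 50 mm tall; origin under the round ratchet head, 48 mm across.

How it is judged (in metres and radians):
On the way, in this order (a step that is already met when the one before it is completed fails the run):
1. a finger is on the wrench's dial while it is still at a higher setting (contact force between the fingers and impact above 0.5 N and value of joint dial above 0.3 rad), for 0.05 s.
2. the dial has clicked into the low setting (value of joint dial between -0.12 and 0.12 rad), for 0.2 s.
At the end, for the whole second after the job is handed in: The dial rests in the low-power click, its white line within 0.12 rad (7 degrees) of the handle's direction; the box, dish, cup and wrench head are within 15 mm of where they began. The dial was neither pinched nor pressed with over 32 N (all of step 2 and velocity of joint dial between -0.1 and 0.1 rad/s and distance of each of ammo_box, nut_dish, cup, wrench_head from where it was at the start of the episode below 0.015 m); the robot touches nothing.
It fails at once if the dial is pinched between the fingers (the fingers straddle it and touch it) (horizontal distance between the grasp point and dial_top below 0.012 m and z of the grasp point in the frame of dial_top below 0.011 m and contact force between the fingers and impact above 1 N).
It fails at once if the dial is squeezed or pressed hard, not touched lightly (contact force between the fingers and impact above 32 N).
It fails at once if a bystander is knocked over, lifted or pushed away (distance of any of ammo_box, nut_dish, cup, wrench_head from where it was at the start of the episode above 0.03 m or angle between cup's own z axis and vertical above 0.5 rad).
It also fails if it takes over 54 s, if anything falls off the work surface, if the arm or the gripper's body presses on something with over 40 N, if the wrist force passes 120 N, or if a joint passes its speed limit or range.

ROBOT

A 6-joint arm with a two-finger parallel gripper is mounted at the origin on the work surface. World frame = base frame: x ahead of the robot, y to its left, z up, the work surface at z = 0. Lengths are in mm, angles in degrees, forces in N, time in s.
With the tool pointing down it reaches from about 300 to 750 mm from the base axis. Payload 8.5 kg.
Tool frame: the origin (TCP) lies midway between the tips of the shut fingers; the grasp point (between the pads) lies 19 mm behind it; z points along the fingers, y is the direction in which the jaws open and shut (so a half turn about z gives the same grasp; the last joint's range is limited). The gripper opens to 85 mm and grips with 20 to 120 N. Pads are 22 mm wide; open, the fingers measure 114 mm over their backs; the gripper's body (76 mm by 85 mm) begins 54 mm behind the grasp point. The pads swing forward as they close: fully open they stand 13 mm farther back than shut.
Start: joints at [53.726, 21.807, 74.336, -0, 83.858, -12.336], TCP at [223.152, 502.676, 231.322] pointing down, gripper open.
Joint ranges: [-178.18, 178.18], [-50.72, 133.34], [12.68, 142.11], [-81.47, 261.47], [9.98, 163.14], [-165.26, 165.26]. Speed limits (degrees/s): [136.94, 136.94, 180, 180, 180, 180].

INTERFACE

Orientations are given as a 3x3 rotation matrix whose columns are the frame's x, y, z axes.
In Python, from cell import get_obs, get_image, sign_off gives the robot as it stands. The module is installed in compiled form; this text tells all that it offers.
- The arm moves only by the tool arm_command, never from a script. Its argument "plan" is a list of rows, each a list of 5 numbers: the shift along the tool's x, y, z in m, then the turn about the tool's z in rad, then the closure, from 0 (fully open) to 1 (shut). A call has 1 to 8 rows; each row shifts and turns the pose as measured when the row begins, along the tool's axes as they then stand; what a row does not reach is not made up. A row lasts 1/12 s, in which the tool goes at most 41.7 mm and 7.16 degrees, less where a joint would pass 70% of its speed; a pose out of reach is approached as far as the arm can. A call with a gripper value outside its range is refused whole. The fingers move at their own pace and stop on an object; "force" is the grip in N (left out, the last holds). Time passes only in rows, so rows that do not move let the fingers close. It gives the time, the measured TCP pose, the force and the opening at its end, in the units of the state.
- get_obs(): the state, without advancing time (a new reading comes with each control period).
- get_image(name): name is "scene" or "top" or "wrist"; returns a dict with "img" (480x640x3 uint8, red, green, blue), "K" (3x3 intrinsics, pixels), "k1" (the pictures are not rectified: a ray, as slopes to the right and down, at radius r is drawn at 1 + k1 r^2 times it, then the intrinsics apply), "world_from_camera" (4x4, takes a point from camera to world coordinates); the wrist camera has in their place "tool_from_camera" (4x4, takes a point from camera to tool coordinates, whose origin is the TCP and whose axes are the flange's). Camera axes: x right, y down, z forward; pixel columns grow to the right and rows downward; lengths in mm; the calibration is good to about 2 mm. A picture is of the moment at which its call begins: read the wrist's pose just before it. There is no depth.
- sign_off(): hands the job in, once; it reports no verdict.
The state is a dict: "time": time; "q": joint angles; "qd": joint speeds; "tau": joint torques, N m; "ee_pos": TCP position; "orientation": TCP orientation; "wrist_force": force on the tool from outside, world axes, zero at the start; "torque": the same for the moment, N m; "grip_width": finger opening in mm.
Only numpy, scipy, OpenCV 4.12 (cv2) and the standard library are available. Lean on these libraries where they do the work, as an engineer would, in place of code of your own. Each camera call takes 0.05 s, during which the arm holds its last target. There are 200 camera calls.

## Working session

There is one attempt and no reset: what is moved stays moved. The work goes in short steps, Python scripts to look and compute and a tool call to move; the robot and the scene stay as the last step left them, time stands still between calls to the robot, and variables do not carry over. Pictures are saved under pics/ and viewed, about 8 in all and at most 12, crops included, and the job is handed in when it is done.

Besides the shell and the picture viewer there is one more tool, called after "Call:" by a JSON object that holds its "fn" and its "kwargs", one argument or row to a line. arm_command: Moves the arm, as the interface text tells. Its arguments: {"type":"object","properties":{"plan":{"type":"array"},"force":{"type":"number"}},"required":["plan"]}

```bash
mkdir -p pics
cat > h.py <<'E'
import numpy as np, cv2
from cell import get_obs, get_image
def snap(name,fn):
    o=get_obs(); d=get_image(name); cv2.imwrite('pics/'+fn,d['img'][:,:,::-1])
    T=d.get('world_from_camera')
    if T is None:
        W=np.eye(4);W[:3,:3]=np.array(o['orientation']);W[:3,3]=o['ee_pos'];T=W@np.array(d['tool_from_camera'])
    np.savez('pics/'+fn+'.npz',K=d['K'],k1=d['k1'],T=T); return d['img']
def px2w(fn,uv,z):
    c=np.load('pics/'+fn+'.npz');K=c['K'];T=c['T']
    p=cv2.undistortPoints(np.array([[uv]],float),K,np.array([float(c['k1']),0,0,0]))[0,0] if 0 else None
    a=np.array([(uv[0]-K[0,2])/K[0,0],(uv[1]-K[1,2])/K[1,1]]);s=a.copy()
    for _ in range(30): s=a/(1+float(c['k1'])*(s@s))
    r=T[:3,:3]@np.array([s[0],s[1],1]);return T[:3,3]+r*(z-T[2,3])/r[2]
E
python3 - <<'E'
from h import *
o=get_obs();print(o)
for n in('top','scene'):snap(n,n+'0.png')
for n in('top','scene'):
    c=np.load('pics/%s0.png.npz'%n);print(c['T'],c['K'],c['k1'])
E
```

```text
{'time': 0.0, 'q': array([ 5.37263008e+01,  2.18408996e+01,  7.43848759e+01, -9.66208731e-05,
        8.38589231e+01, -1.23361021e+01]), 'qd': array([-0.05804213,  0.00099456,  0.01764555,  0.07297585,  0.04003697,
       -0.08107945]), 'tau': array([-1.50218275e-04, -4.48467743e+01, -2.31286454e+01, -1.58229896e-04,
        4.70618936e-03,  2.13672109e-05]), 'ee_pos': array([222.98306375, 502.44559599, 230.71191435]), 'orientation': array([[-9.13987844e-01,  4.05740630e-01, -8.73255942e-04],
       [ 4.05741448e-01,  9.13987119e-01, -1.19277229e-03],
       [ 3.14188503e-04, -1.44449550e-03, -9.99998907e-01]]), 'wrist_force': array([ 0.19593462, -0.03972283,  0.40682288]), 'torque': array([-0.02495619,  0.02117804,  0.02237475]), 'grip_width': 85.51317735955524}
[[ 2.76770991e-02 -9.87629316e-01  1.54344783e-01  2.81337360e+02]
 [-9.99595438e-01 -2.83567667e-02 -2.20332722e-03  1.23427058e+01]
 [ 6.55278956e-03 -1.54221360e-01 -9.88014592e-01  1.41719581e+03]
 [ 0.00000000e+00  0.00000000e+00  0.00000000e+00  1.00000000e+00]] [[456.58581211   0.         327.16547654]
 [  0.         456.58581211 237.48743302]
 [  0.           0.           1.        ]] 0.03262848438325488
[[ 2.79318196e-01  7.52109081e-01 -5.96919823e-01  1.14551898e+03]
 [ 9.60178117e-01 -2.22841301e-01  1.68522219e-01 -1.59753089e+02]
 [-6.27129907e-03 -6.20220674e-01 -7.84402312e-01  1.02542410e+03]
 [ 0.00000000e+00  0.00000000e+00  0.00000000e+00  1.00000000e+00]] [[467.7678445    0.         315.38931821]
 [  0.         467.7678445  243.23530521]
 [  0.           0.           1.        ]] -0.11444012979130447
```

View pics/top0.png

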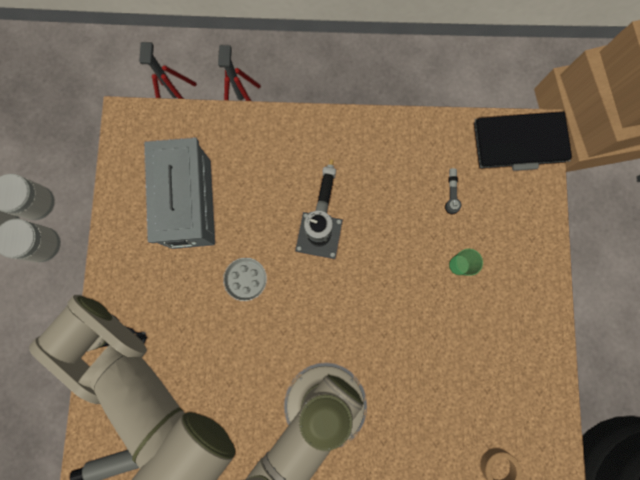

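View pics/scene0.png

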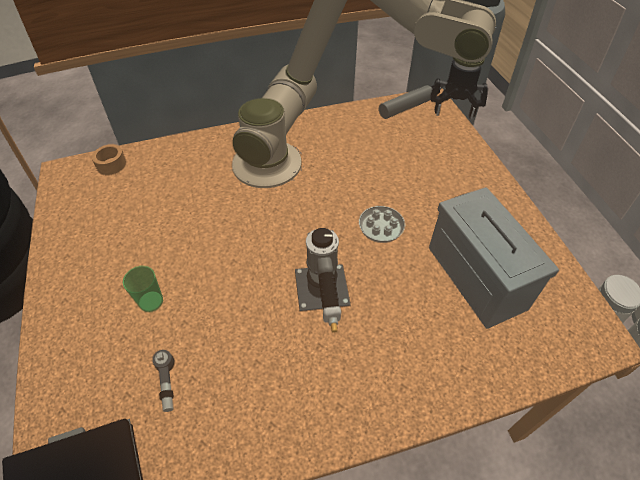

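The top view shows the wrench at about (318,225) with its handle pointing to (330,170). The scene view shows the dial at about (322,238) with the line pointing to image right. I'll enlarge both crops.

Run:
```python
from h import *
a=cv2.imread('pics/top0.png')[200:250,293:343];b=cv2.imread('pics/scene0.png')[222:262,297:347]
a=cv2.resize(a,(400,400),interpolation=cv2.INTER_CUBIC);b=cv2.resize(b,(400,320),interpolation=cv2.INTER_CUBIC)
o=np.zeros((400,800,3),np.uint8);o[:,:400]=a;o[:320,400:]=b;cv2.imwrite('pics/crop.png',o)
print('dial',px2w('top0.png',(318,222),215),px2w('scene0.png',(322,237),215))
print('handle end',px2w('top0.png',(331,169),170),px2w('scene0.png',(333,325),130))
print('box',[px2w('top0.png',p,180)[:2].round() for p in((146,142),(198,140),(202,238),(150,241))])
print('dish',px2w('top0.png',(245,279),30),'cup',px2w('top0.png',(461,264),105))
```

```text
dial [510.40783885  35.36532422 215.        ] [515.95220292  33.4639411  215.        ]
handle end [672.50541581   4.14522932 170.        ] [690.10488506   6.32124066 130.        ]
box [array([731., 526.]), array([742., 381.]), array([463., 351.]), array([451., 491.])]
dish [363.88160039 254.14578462  30.        ] cup [ 420.13734927 -378.00847812  105.        ]
```

View pics/crop.png

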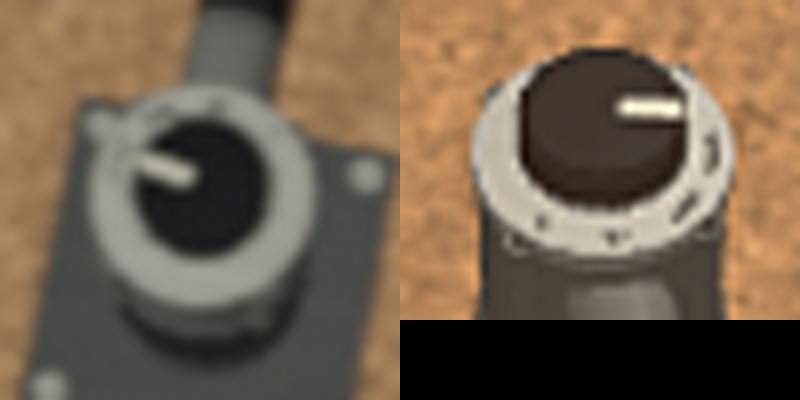

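The dial centre is at about (513, 34). The white line is about 75–80° anticlockwise of the handle, so it's at setting 4 (1.396) and needs two clicks clockwise. I'll raise the arm, shut the fingers and move over it.

Call:
{"fn": "arm_command", "kwargs": {
  "plan": [
    [0,0,-0.04,0,1],
    [0,0,-0.04,0,1],
    [-0.032,-0.022,-0.004,0,1],
    [-0.032,-0.022,-0.004,0,1],
    [-0.032,-0.022,0,0,1],
    [-0.032,-0.022,0,0,1],
    [-0.032,-0.022,0,0,1],
    [-0.032,-0.022,0,0,1]
  ],
  "force": 20
}}

```text
time: 0.77
ee_pos: [345.3, 301.0, 319.9]
orientation: [[-0.919, 0.394, -0.005], [0.394, 0.919, -0.007], [0.002, -0.008, -1.0]]
wrist_force: [1.3, 1.0, -0.4]
grip_width: 0.2
```

Call:
{"fn": "arm_command", "kwargs": {
  "plan": [
    [-0.032,-0.022,0,0,1],
    [-0.032,-0.022,0,0,1],
    [-0.032,-0.022,0,0,1],
    [-0.032,-0.022,0,0,1],
    [-0.032,-0.022,0,0,1],
    [-0.032,-0.022,0,0,1]
  ]
}}

```text
time: 1.27
ee_pos: [472.4, 92.7, 319.9]
orientation: [[-0.919, 0.394, -0.007], [0.394, 0.919, -0.007], [0.004, -0.009, -1.0]]
wrist_force: [0.7, 0.7, -0.0]
grip_width: 0.4
```

Call:
{"fn": "arm_command", "kwargs": {
  "plan": [
    [-0.02,-0.01,0,0,1],
    [0,0,0,0,1],
    [0,0,0,0,1]
  ]
}}

```text
time: 1.52
ee_pos: [490.2, 68.1, 317.8]
orientation: [[-0.916, 0.402, -0.011], [0.402, 0.916, -0.007], [0.007, -0.011, -1.0]]
wrist_force: [0.2, 0.1, 0.1]
grip_width: 0.3
```

Run:
```python
from h import *
snap('wrist','w1.png');o=get_obs();print(o['ee_pos'],o['q'],o['wrist_force'],get_image('wrist')['tool_from_camera'].round(2))
```

```text
[490.0412413   68.43289738 317.72014937] [ -5.52236984  13.59768444  72.18879387  -0.49701123  94.77234292
 -71.89427553] [ 0.26180008 -1.19627872  0.64858069] [[  -0.     -0.96   -0.28   71.49]
 [   1.     -0.     -0.     -1.14]
 [   0.     -0.28    0.96 -142.09]
 [   0.      0.      0.      1.  ]]
```

View pics/w1.png

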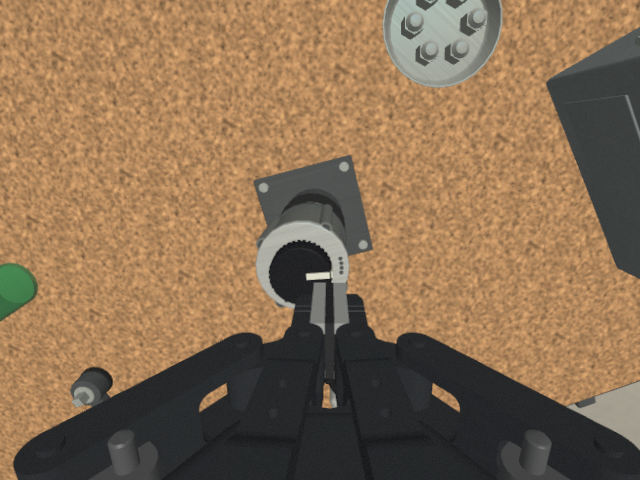

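The wrist view shows the dial at about (301,273), with its white line running from (307,277) to (331,275) toward the four pips. The fingertips end at about (328,285).

Run:
```python
from h import *
g=cv2.imread('pics/w1.png')
for p in((300,272),(269,272),(331,275),(307,277),(301,243)):print(p,px2w('w1.png',p,215).round(1))
a=cv2.resize(g[210:320,240:360],(720,660),interpolation=cv2.INTER_CUBIC)[:600];cv2.imwrite('pics/w1c.png',a)
```

```text
(300, 272) [505.3  35.2 215. ]
(269, 272) [496.1  14.  215. ]
(331, 275) [516.7  55.4 215. ]
(307, 277) [511.   38.3 215. ]
(301, 243) [485.2  45.4 215. ]
```

View pics/w1c.png

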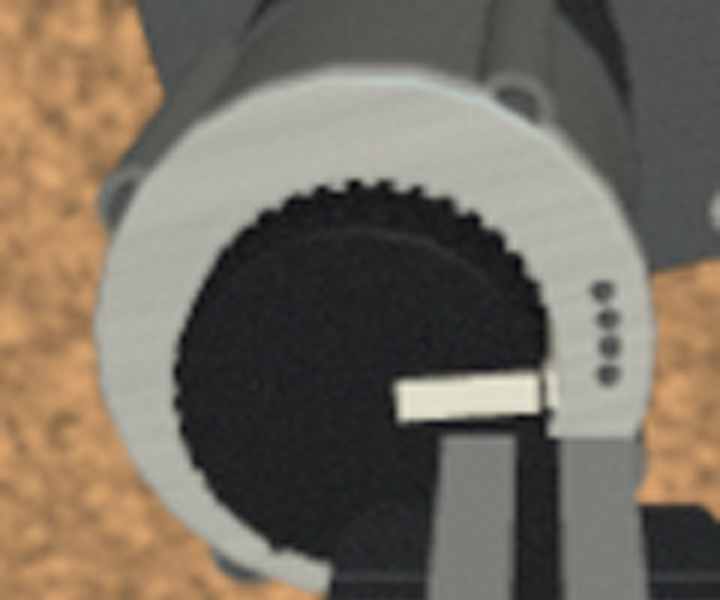

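Refined centre is about (509–510, 34), with the line about 80° from the handle, which matches setting 4. I'll bring the fingertips to 16 mm from the axis, on the line side (tool +y), and stop above the dial.

Call:
{"fn": "arm_command", "kwargs": {
  "plan": [
    [-0.032,-0.0075,0,0,1],
    [0,0,0.035,0,1],
    [0,0,0.03,0,1],
    [0,0,0.015,0,1],
    [0,0,0.005,0,1],
    [0,0,0,0,1]
  ]
}}

```text
time: 2.12
ee_pos: [514.7, 55.6, 233.6]
orientation: [[-0.921, 0.39, -0.002], [0.39, 0.921, -0.007], [-0.001, -0.007, -1.0]]
wrist_force: [-0.0, 0.3, -0.4]
grip_width: -0.1
```

Run:
```python
from h import *
o=get_obs();p=o['ee_pos'];R=o['orientation'];c=np.array([510,34,215.])
print(p,R.round(3),o['wrist_force'],'centre in tool',(R.T@(c-p)).round(1))
g=snap('scene','s2.png');w=snap('wrist','w2.png')
a=cv2.resize(g[190:270,280:370],(400,356),interpolation=3)
b=cv2.resize(w[180:330,250:400],(400,400),interpolation=3)
o=np.zeros((400,800,3),np.uint8);o[:356,:400]=a;o[:,400:]=b;cv2.imwrite('pics/c2.png',o[:,:,::-1])
```

```text
[514.671007    55.55793449 233.56556596] [[-0.921  0.39  -0.002]
 [ 0.39   0.921 -0.007]
 [-0.001 -0.007 -1.   ]] [-0.02176111  0.25297138 -0.36819659] centre in tool [ -4.1 -21.5  18.7]
```

View pics/c2.png

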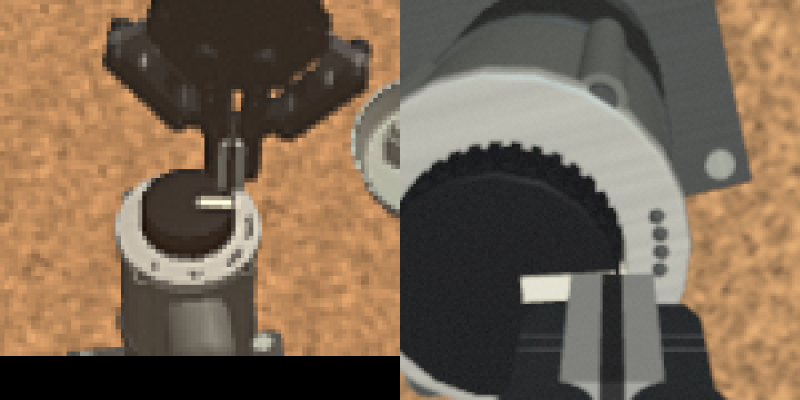

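The view agrees: the tip is over the line's outer end, and the centre is at (-4, -21.5) in the tool frame. I'll shift inward and go down gently.

Call:
{"fn": "arm_command", "kwargs": {
  "plan": [
    [-0.004,-0.006,0.006,0,1],
    [0,0,0.005,0,1],
    [0,0,0.002,0,1],
    [0,0,0,0,1]
  ]
}}

```text
time: 2.55
ee_pos: [517.9, 47.9, 224.6]
orientation: [[-0.921, 0.389, 0.008], [0.389, 0.921, -0.009], [-0.011, -0.005, -1.0]]
wrist_force: [-0.0, 0.9, -0.1]
grip_width: 0.3
```

```bash
cat > st.py <<'E'
from h import *
o=get_obs();p=o['ee_pos'];R=o['orientation'];c=np.array([510,34,215.])
print(o['time'],p.round(1),R.round(3)[:2,:2].tolist(),o['wrist_force'].round(1),o['torque'].round(2),'c in tool',(R.T@(c-p)).round(1),'q6',o['q'][5].round(1))
E
python3 st.py
```

```text
2.55 [517.9  47.9 224.6] [[-0.921, 0.389], [0.389, 0.921]] [-0.   0.9 -0.1] [-0.02 -0.01 -0.03] c in tool [  2.  -15.8   9.6] q6 -74.6
```

Call:
{"fn": "arm_command", "kwargs": {
  "plan": [
    [0,0,0.005,0,1],
    [0,0,0.002,0,1],
    [0,0,0.001,0,1],
    [0,0,0.001,0,1],
    [0,0,0.001,0,1]
  ]
}}

```text
time: 2.97
ee_pos: [518.5, 47.6, 214.9]
orientation: [[-0.921, 0.39, 0.01], [0.39, 0.921, -0.009], [-0.013, -0.004, -1.0]]
wrist_force: [-3.3, 0.3, 12.4]
grip_width: 0.2
```

```bash
python3 st.py
```

```text
2.9667 [518.5  47.6 214.9] [[-0.921, 0.39], [0.39, 0.921]] [-3.3  0.3 12.4] [ 0.05  0.59 -0.03] c in tool [  2.5 -15.9  -0.1] q6 -74.6
```

Touching at about 12 N, as I wanted. Now I'll orbit clockwise about the dial axis, turning the tool with it, and check the force after a few rows.

Call:
{"fn": "arm_command", "kwargs": {
  "plan": [
    [-0.0016,-0.0003,0.0008,0.1,1],
    [-0.0016,-0.0003,0.0008,0.1,1],
    [-0.0016,-0.0003,0.0008,0.1,1]
  ]
}}

```text
time: 3.22
ee_pos: [522.1, 44.1, 215.0]
orientation: [[-0.759, 0.651, 0.012], [0.651, 0.759, -0.011], [-0.017, -0.0, -1.0]]
wrist_force: [-3.5, -1.3, 5.7]
grip_width: -0.1
```

```bash
python3 st.py
```

```text
3.2167 [522.1  44.1 215. ] [[-0.759, 0.651], [0.651, 0.759]] [-3.5 -1.3  5.7] [-0.17  0.53  0.02] c in tool [  2.6 -15.6  -0. ] q6 -57.1
```

Tracking is good: 17.5° turned and the radius held. I'll add slightly more pressure and continue.

Call:
{"fn": "arm_command", "kwargs": {
  "plan": [
    [-0.0016,-0.0003,0.0011,0.1,1],
    [-0.0016,-0.0003,0.0011,0.1,1],
    [-0.0016,-0.0003,0.0011,0.1,1],
    [-0.0016,-0.0003,0.0011,0.1,1]
  ]
}}

```text
time: 3.55
ee_pos: [525.7, 37.4, 215.0]
orientation: [[-0.427, 0.904, 0.017], [0.904, 0.427, -0.014], [-0.02, 0.009, -1.0]]
wrist_force: [-6.2, 0.0, 9.1]
grip_width: 0.1
```

```bash
python3 st.py
python3 - <<'E'
from h import *
g=snap('scene','s3.png');w=snap('wrist','w3.png')
a=cv2.resize(g[190:270,280:370],(400,356),interpolation=3)
b=cv2.resize(w[180:330,250:400],(400,400),interpolation=3)
o=np.zeros((400,800,3),np.uint8);o[:356,:400]=a;o[:,400:]=b;cv2.imwrite('pics/c3.png',o[:,:,::-1])
E
```

```text
3.55 [525.7  37.4 215. ] [[-0.427, 0.904], [0.904, 0.427]] [-6.2  0.   9.1] [0.05 0.98 0.02] c in tool [  3.6 -15.6  -0.2] q6 -33.6
```

View pics/c3.png

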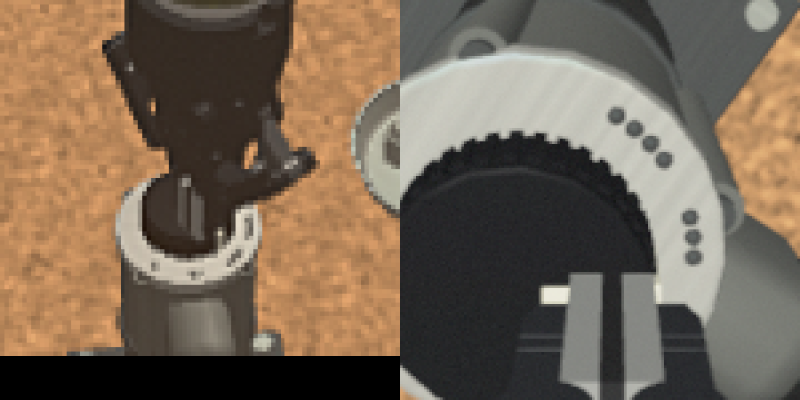

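The dial is following the finger: the line is still under the tip, now near the three-pip mark. Next is the second click.

Call:
{"fn": "arm_command", "kwargs": {
  "plan": [
    [-0.0016,-0.0003,0.0011,0.1,1],
    [-0.0016,-0.0003,0.0011,0.1,1],
    [-0.0016,-0.0003,0.0011,0.1,1],
    [-0.0016,-0.0003,0.0011,0.1,1]
  ]
}}

```text
time: 3.98
ee_pos: [525.4, 30.7, 215.0]
orientation: [[-0.029, 0.999, 0.019], [0.999, 0.029, -0.016], [-0.016, 0.019, -1.0]]
wrist_force: [-5.8, -0.4, 9.4]
grip_width: -0.1
```

```bash
python3 st.py
```

```text
3.9833 [525.4  30.7 215. ] [[-0.029, 0.999], [0.999, 0.029]] [-5.8 -0.4  9.4] [-0.01  0.86 -0.03] c in tool [  3.7 -15.3  -0.3] q6 -10.7
```

65° turned; about 14° more, then lift.

Call:
{"fn": "arm_command", "kwargs": {
  "plan": [
    [-0.0016,-0.0003,0.0011,0.1,1],
    [-0.0016,-0.0003,0.0011,0.1,1],
    [-0.0008,-0.0001,0.0011,0.05,1],
    [0,0,0.0005,0,1]
  ]
}}

```text
time: 4.32
ee_pos: [523.9, 26.7, 215.2]
orientation: [[0.237, 0.971, 0.023], [0.971, -0.237, -0.017], [-0.011, 0.026, -1.0]]
wrist_force: [-0.5, -0.4, 1.1]
grip_width: 0.2
```

```bash
python3 st.py
```

```text
4.3167 [523.9  26.7 215.2] [[0.237, 0.971], [0.971, -0.237]] [-0.5 -0.4  1.1] [ 0.06 -0.   -0.01] c in tool [  3.8 -15.3  -0.2] q6 4.2
```

Now I'll lift straight up, back away toward the robot and look.

Call:
{"fn": "arm_command", "kwargs": {
  "plan": [
    [0,0,-0.01,0,1],
    [0,0,-0.03,0,1],
    [0,0,-0.03,0,1],
    [0,-0.03,-0.03,0,1],
    [0,-0.04,0,0,1],
    [0,-0.04,0,0,1],
    [0,-0.02,0,0,1],
    [0,0,0,0,1]
  ]
}}

```text
time: 4.98
ee_pos: [392.0, 59.6, 314.5]
orientation: [[0.236, 0.972, 0.022], [0.972, -0.236, -0.016], [-0.011, 0.025, -1.0]]
wrist_force: [0.6, -0.6, 0.4]
grip_width: 0.1
```

```bash
python3 st.py
python3 - <<'E'
from h import *
g=snap('scene','s4.png');t=snap('top','t4.png')
a=cv2.resize(g[222:262,297:347],(400,320),interpolation=3)
b=cv2.resize(t[160:250,275:365],(400,400),interpolation=3)
o=np.zeros((400,800,3),np.uint8);o[:320,:400]=a;o[:,400:]=b;cv2.imwrite('pics/c4.png',o[:,:,::-1])
for n,m in(('scene0','s4'),('top0','t4')):
    print(n,[(r,np.abs(cv2.imread(f'pics/{n}.png')[r[0]:r[1],r[2]:r[3]].astype(int)-cv2.imread(f'pics/{m}.png')[r[0]:r[1],r[2]:r[3]]).max()) for r in([(258,320,110,170),(340,415,140,180),(200,245,355,408),(180,330,430,560)] if n[0]=='s' else [(240,285,440,490),(160,220,435,470),(255,300,222,270),(130,255,140,216)])])
E
```

```text
4.9833 [392.   59.6 314.5] [[0.236, 0.972], [0.972, -0.236]] [ 0.6 -0.6  0.4] [-0.02 -0.01  0.01] c in tool [  4.  118.2 102.4] q6 5.5
scene0 [((258, 320, 110, 170), np.int64(5)), ((340, 415, 140, 180), np.int64(4)), ((200, 245, 355, 408), np.int64(5)), ((180, 330, 430, 560), np.int64(5))]
top0 [((240, 285, 440, 490), np.int64(3)), ((160, 220, 435, 470), np.int64(3)), ((255, 300, 222, 270), np.int64(98)), ((130, 255, 140, 216), np.int64(4))]
```

View pics/c4.png

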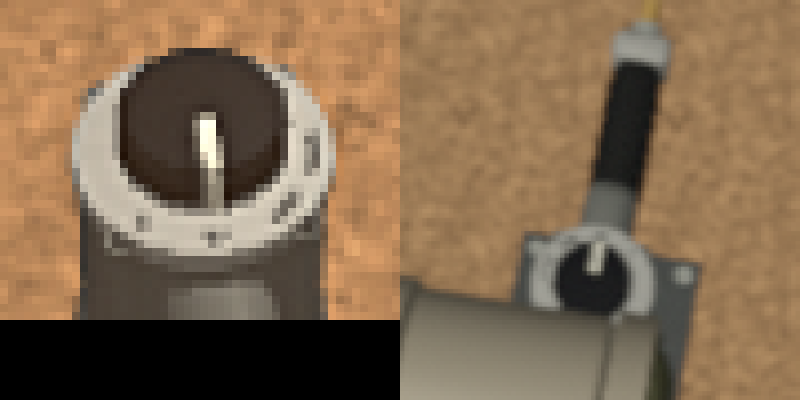

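The line now runs along the handle to the two-pip mark at crop (212,237). The bystanders' pixels are unchanged. The one difference, at the dish in the top view, I put down to the arm overlapping that patch, since the scene view shows the dish unchanged.

```bash
python3 -c "
from cell import sign_off;print(sign_off())"
```

```text
the job is handed in; nothing more can be done
None
```

The dial is set to low power and the job is handed in; the hand-in reports no verdict. With the fingers shut, I pressed lightly on the dial top about 16 mm from its axis. I turned it about 80° clockwise through two clicks, then lifted off and backed away, using about 5 s of the 54 s.

- **Dial:** The final picture shows the white line along the handle at the two pips. I judged this by eye and did not measure the angle.
- **Force:** The highest wrist reading I saw was about 13 N, against the 32 N limit. I read it only between moves, so short peaks could have been missed.
- **Clear of the wrench:** After backing away, the wrist force read about zero, with the fingertips roughly 120 mm to the side of the dial and 100 mm above it.
- **Bystanders:** In the scene view, the box, dish, cup and wrench head look the same before and after. One check disagreed: the dish's patch in the top view changed, probably because the arm covers part of it there.

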